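Slide a label holder behind a shelf lip and hold it pressed home

ROBOT

A 6-joint arm with a two-finger parallel gripper is mounted at the origin on a cart in front of the work surface, level with it; the furniture and walls round the work are solid. World frame = base frame: x ahead of the robot, y to its left, z up, the work surface at z = 0. Lengths are in m, angles in rad, forces in N, time in s.
With the tool pointing down it reaches from about 0.275 to 0.75 m from the base axis. Payload 10.2 kg.
Tool frame: the origin (TCP) lies midway between the tips of the shut fingers; the grasp point (between the pads) lies 19 mm behind it (env.hold_point_z is the distance from the TCP to the grasp point, in m); z points along the fingers, y is the line along which they close (so a half turn about z gives the same grasp; the last joint's range is limited). The gripper opens to 85 mm and grips with 20 to 120 N. Pads are 22 mm wide; open, the fingers measure 114 mm over their backs; the gripper's body (76 mm by 85 mm) begins 54 mm behind the grasp point. The pads swing forward as they close: fully open they stand 13 mm farther back than shut.
Start: joints at [0.997, 0.313, 1.498, -0, 1.331, -0.223], TCP at [0.18, 0.493, 0.231] pointing down, gripper open.
Joint ranges: [-2.94, 2.94], [-0.97, 2.17], [0.19, 2.56], [-1.23, 4.37], [0.02, 3.11], [-2.88, 2.88]. Speed limits (rad/s): [2.39, 2.39, 3.01, 3.14, 3.14, 3.14].

INTERFACE

Orientations are given as a unit quaternion [x, y, z, w].
In Python, from bench import env, kinematics, monitor, eyes, job gives the robot as it stands. The module is installed in compiled form; this text tells all that it offers. Calls block until the motion is done:
- env.reach(position, orientation): joint-space move of the TCP to a pose.
- env.movel(position, velocity=0.15, frame=None, guard=None): straight line of the TCP; frame=None keeps the orientation; velocity is the mean speed in m/s. With guard (N) it stops when the force on the tool has changed by that much, and returns True; else False.
- env.set_joints(angles): joint-space move.
- env.release() and env.close_gripper(effort=None): open the fingers fully, or close them until they stop; effort is the grip in N (None keeps the last).
- env.hold(seconds).
- kinematics.ik(position, orientation): joint angles nearest the present ones, or None.
- monitor.sense(): the state.
- eyes.grab_frame(name): name is "scene" or "top" or "wrist"; returns a dict with "frame" (384x512x3 uint8, red, green, blue), "mtx" (3x3 intrinsics, pixels), "k1" (the pictures are not rectified: a ray, as slopes to the right and down, at radius r is drawn at 1 + k1 r^2 times it, then the intrinsics apply), "view" (4x4, takes a point from world to camera coordinates). Camera axes: x right, y down, z forward; pixel columns grow to the right and rows downward; lengths in m; the calibration is good to about 2 mm. A picture is of the moment at which its call begins. There is no depth.
A pose or a line that the arm cannot do raises env.MotionError and nothing moves.
- job.hand_in(): hands the job in; it is judged then, once.
The state is a dict: "clock": time; "joints": joint angles; "qvel": joint speeds; "joint_efforts": joint torques, N m; "position": TCP position; "ee_rot": TCP orientation; "contact_force": force on the tool from outside, world axes, zero at the start; "ft_torque": the same for the moment, N m; "finger_gap": opening from 0.0 (shut) to 1.0 (fully open); "gripper_force": force on a finger pad.
Only numpy, scipy, OpenCV 4.12 (cv2) and the standard library are available. Lean on these libraries where they do the work, as an engineer would, in place of code of your own. Each camera call takes 0.05 s, during which the arm holds its last target. There are 200 camera calls.

TASK

Take the blue label holder out of its stand and lower it behind the wide left end of the green metal lip on the front of the white bench riser, down onto the channel floor. Then, keeping it down in the channel, slide it slowly (under 10 cm a second) to the right along the riser's edge, behind the narrow part of the lip, until it pushes the orange sprung end stop fully in, without forcing it (well under 40 N). Finish still gripping the holder and pressing it home against the stop; leave the white holder and everything else where it is.

Things in the scene. Friction and masses are not known exactly. Their poses are not given: they have to be found in the camera images.
- blue_holder: blue label holder, 50 g, standing upright in one of the stand's two slots. Plate 6 (x) x 56 (y) x 44 (z) with a white paper label on its -x face; on top of it a ribbed grip tab 10 (x) x 30 (y) x 34 (z), z 44 to 78. Origin: centre of the plate's underside; z up, y along the plate's length. Grip the tab from above with the fingers closing along the holder's x
- stand: fixed grey block 50 (x) x 160 (y) x 26 (z), origin at the centre of its underside; two upright slots 9 (x) x 59 (y), 18 deep, centred at y = -40 and +40; the holders stand in them with their underside 8 above the worktop and the same yaw as the block. Which holder is in which slot varies
- riser: fixed white bench riser, x 0 to 120, y -130 to 130, top at z 50, with a green metal label channel along its front face. Origin: on the worktop under the middle of that face (the face is x = 0); x points back into the riser, y to the left along the front, z up. Channel floor at z 10 in front of the face. Black stop housing at the right end, y -108 to -130, up to z 46
- lip_entry (a point): middle of the mouth of the lip's wide left part, level with the lip's top: riser frame x -10, y 88, z 34; lower the holder here. The lip is a 5 thick upright green metal strip along the channel, top at z 34; its inner side is at x = -20 from y 130 (open end) to y 30, then tapers in until y 10
- lip_narrow (a point): where the holder's origin lies when it is home behind the narrow right part of the lip: riser frame x -4, y -63, z 10. Here, y 10 to -102, the lip's inner side is at x = -8.5, so the 6 plate has 2.5 of play between lip and face
- stop_face (a point): middle of the face of the orange sprung end stop (7 wide, 28 high, z 13 to 41) in the right end of the narrow channel; at rest at riser frame y = -83; faces left (+y) and moves with the stop
- stop (a joint): travel of the orange end stop in m: 0 at rest, grows as it is pushed to the right (riser -y), 0.008 fully in against a rigid end. Spring: 2 N to start, 10 N fully in; it returns when let go
- analyser_corner (a point): fixed point, with a small margin, above the front left corner of the big blue and white analyser, a fixed box standing on the worktop right of the riser: it fills everything behind (+x) and right (-y) of this point, up to about this height; swing round or over it with arm and gripper
- white_holder: the other label holder, same shape and size as the blue one, white; standing in the stand's other slot; leave it alone
- timer_1: white lab timer, 64x62x19, lying on the riser's top near its back; bystander
- tape_1: roll of beige tape, 61 diameter x 19, lying on the riser's top near its back; bystander
- beaker_1: clear beaker, 106 diameter x 116, on the worktop left of the riser; bystander
- tips_1: pink pipette-tip box, 131x97x64, on the worktop at the left; bystander
- notebook_1: dark blue notebook, 210x148x10, on the worktop at the front left (another lies farther left); bystander

How it is judged:
By the outcome, as a careful person would: the job done as asked, in the order asked, and still so for the second after the job is handed in, while the arm keeps its last pose, push and grip.
It also fails if it takes over 58 s, if anything falls off the work surface, if the arm or the gripper's body presses on something with over 40 N, if the wrist force passes 120 N, or if a joint passes its speed limit or range.

## Working session

There is one attempt and no reset: what is moved stays moved. The work goes in short steps, each a Python script; the robot and the scene stay as the last script left them, time stands still between calls to the robot, and variables do not carry over. Pictures are saved under pics/ and viewed, at most 10 in all, crops included, and the job is handed in when it is done.

```bash
mkdir -p pics; python3 - <<'E'
from bench import env,monitor,eyes
import cv2,numpy as np
for n in ("scene","top","wrist"):
    d=eyes.grab_frame(n); cv2.imwrite(f"pics/{n}0.png",d["frame"][:,:,::-1]); np.savez(f"pics/{n}0.npz",**d)
    c=-d["view"][:3,:3].T@d["view"][:3,3]; print(n,d["k1"],d["mtx"].tolist(),c, d["view"][2,:3])
a=[cv2.imread(f"pics/{n}0.png") for n in("scene","top")]
cv2.imwrite("pics/m0.png",cv2.resize(np.vstack(a),None,fx=.78,fy=.78) if 0 else a[0])
print(monitor.sense())
E
```

```text
scene -0.2074851799613867 [[493.61408675813016, 0.0, 262.9048074488911], [0.0, 493.61408675813016, 190.0536303593925], [0.0, 0.0, 1.0]] [-0.6279548  -0.34311981  0.87941357] [ 0.80192684  0.37088106 -0.46835945]
top -0.15299095370566348 [[472.25161330604334, 0.0, 260.390784119073], [0.0, 472.25161330604334, 183.73959413701047], [0.0, 0.0, 1.0]] [0.47062367 0.22885356 1.89614946] [ 0.0639169  -0.00625889 -0.9979356 ]
wrist -0.043322843930299997 [[283.2666373146789, 0.0, 252.07799375039866], [0.0, 283.2666373146789, 188.93264633320797], [0.0, 0.0, 1.0]] [0.11284084 0.51753731 0.3724322 ] [ 0.26366673 -0.09637578 -0.95978725]
{'clock': 0.15, 'joints': array([ 9.96594889e-01,  3.13357886e-01,  1.49824436e+00,  9.70564602e-06,
        1.33098869e+00, -2.23380445e-01]), 'qvel': array([-0.00058936, -0.00302431, -0.0016878 , -0.00053201,  0.00303296,
       -0.00126729]), 'joint_efforts': array([ 1.93648943e-03, -4.12363029e+01, -2.59797817e+01, -1.21259482e-04,
        3.20259423e-03,  9.00471446e-05]), 'position': array([0.18032351, 0.49286504, 0.23085475]), 'ee_rot': array([ 1.74513465e-01,  9.84654661e-01, -4.58146080e-04, -1.98163171e-04]), 'contact_force': array([-0.76270425, -0.37732255, -0.43123879]), 'ft_torque': array([-0.00770281, -0.0294224 , -0.03264337]), 'gripper_force': 0.0, 'finger_gap': 0.9978111170745863}
```

View pics/scene0.png

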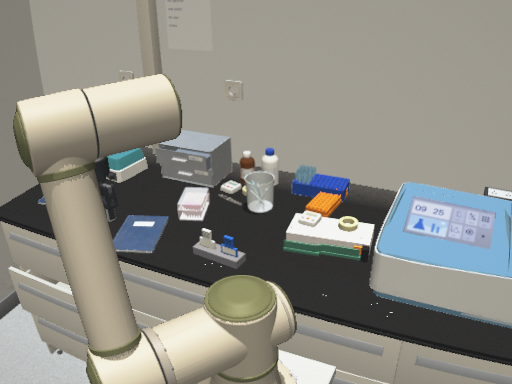

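View pics/top0.png

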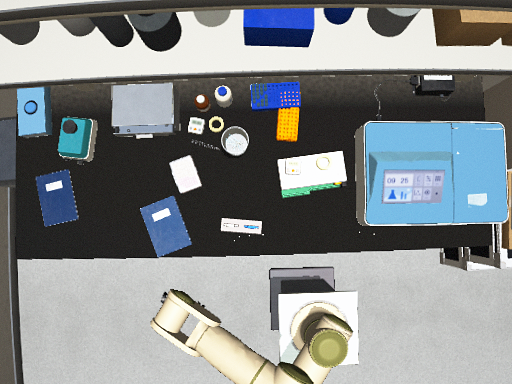

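The scene view shows the stand at about (219,250), with the white holder left and the blue one right at (229,243), and the riser at about (330,235). The top view shows the stand at (242,226) and the riser at (312,172), with the lip along its lower edge. Next I get rough positions, then take close wrist views.

```bash
cat > h.py <<'E'
import numpy as np,cv2
from scipy.spatial.transform import Rotation as R
def und(d,uv):
    k=np.array([float(d["k1"]),0,0,0]); return cv2.undistortPoints(np.array(uv,float).reshape(-1,1,2),d["mtx"],k).reshape(-1,2)
def rays(d,uv):
    V=d["view"]; s=und(d,uv); r=np.c_[s,np.ones(len(s))]@V[:3,:3]
    return -V[:3,:3].T@V[:3,3], r/np.linalg.norm(r,axis=1)[:,None]
def onz(d,uv,z):
    c,r=rays(d,uv); return c+r*((z-c[2])/r[:,2])[:,None]
def proj(d,P):
    V=d["view"]; P=np.atleast_2d(P); r,_=cv2.Rodrigues(V[:3,:3])
    return cv2.projectPoints(P.astype(float),r,V[:3,3],d["mtx"],np.array([float(d["k1"]),0,0,0]))[0].reshape(-1,2)
def tri(obs): # [(d,uv)]
    A=np.zeros((3,3));b=np.zeros(3);L=[]
    for d,uv in obs:
        c,r=rays(d,[uv]);M=np.eye(3)-np.outer(r[0],r[0]);A+=M;b+=M@c;L.append((M,c))
    p=np.linalg.solve(A,b); return p,max(np.linalg.norm(M@(p-c)) for M,c in L)
def down(yaw): # tool z down, tool y axis at angle yaw in world
    y=np.array([np.cos(yaw),np.sin(yaw),0]);z=np.array([0,0,-1.]);return R.from_matrix(np.c_[np.cross(y,z),y,z]).as_quat()
def snap(n,tag):
    from bench import eyes
    d=eyes.grab_frame(n);cv2.imwrite(f"pics/{tag}.png",d["frame"][:,:,::-1]);np.savez(f"pics/{tag}.npz",**d);return d
def load(t): return dict(np.load(f"pics/{t}.npz"))
E
python3 - <<'E'
from h import *
d=load("top0")
print("stand corners",onz(d,[(222,219),(262,223),(261,233),(221,229)],.026)[:,:2])
print("riser top FL,FR,BR,BL",onz(d,[(281,189),(345,182),(344,152),(278,160)],.05)[:,:2])
print("analyser",onz(d,[(357,124),(357,222)],.2)[:,:2])
w=load("wrist0");s=R.from_quat([1.74513465e-01,9.84654661e-01,-4.58e-04,-1.98e-04]).as_matrix()
print(s)
# camera offset in tool frame
V=w["view"];c=-V[:3,:3].T@V[:3,3];print(s.T@(c-[.1803,.4929,.2309]), s.T@V[:3,:3].T)
E
```

```text
stand corners [[0.45486285 0.37277889]
 [0.43483652 0.21506677]
 [0.39551164 0.22010945]
 [0.41548442 0.37770742]]
riser top FL,FR,BR,BL [[ 0.56602208  0.13715867]
 [ 0.58661036 -0.11623915]
 [ 0.70569353 -0.11714174]
 [ 0.6804981   0.14545482]]
analyser [[ 0.78889686 -0.14181786]
 [ 0.43133439 -0.12666114]]
[[-9.39090023e-01  3.43670812e-01 -5.49777580e-04]
 [ 3.43671175e-01  9.39089682e-01 -8.32836337e-04]
 [ 2.30068912e-04 -9.71051002e-04 -9.99999502e-01]]
[ 0.07184992 -0.00018453 -0.14151556] [[ 8.08116819e-04 -9.59722303e-01 -2.80949191e-01]
 [ 9.99999314e-01  5.37272148e-04  1.04105728e-03]
 [-8.48179719e-04 -2.80949839e-01  9.59722079e-01]]
```

```bash
python3 - <<'E'
from h import *
from bench import env,monitor,kinematics
for p,y in [((.425,.29,.09),-.126),((.425,.29,.09),np.pi-.126),((.57,-.06,.07),.08),((.57,-.06,.07),np.pi+.08)]: print(kinematics.ik(p,down(y)))
q=down(-.126)
env.reach([.425,.25,.22],q); a=snap("wrist","sA"); print(monitor.sense()["clock"])
env.movel([.425,.20,.22],velocity=.1); snap("wrist","sB"); print(monitor.sense()["clock"])
cv2.imwrite("pics/sAB.png",np.hstack([cv2.imread(f"pics/s{k}.png")[:,60:460] for k in "AB"]))
E
```

```text
[ 3.70774957e-01  4.49584269e-01  1.70386340e+00 -4.44089210e-16
  9.88144986e-01  4.96774957e-01]
[ 3.70774957e-01  4.49584269e-01  1.70386340e+00 -4.44089210e-16
  9.88144986e-01 -2.64481770e+00]
[-3.09209863e-01  5.86916709e-01  1.53524424e+00 -4.44089210e-16
  1.01943171e+00 -3.89209863e-01]
[-3.09209863e-01  5.86916709e-01  1.53524424e+00 -4.44089210e-16
  1.01943171e+00  2.75238279e+00]
1.5
2.2
```

View pics/sAB.png

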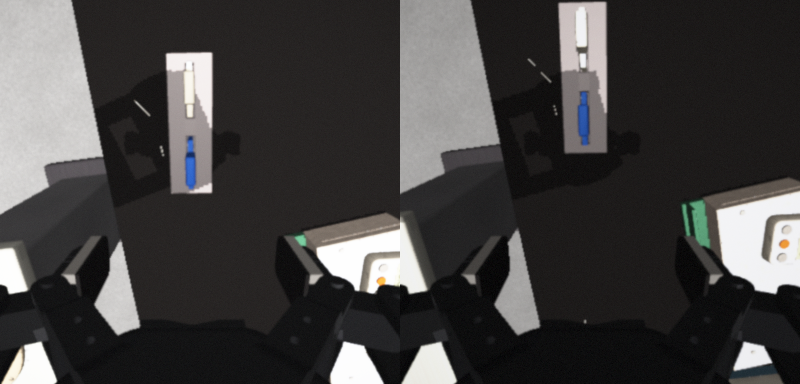

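In sA (full columns = +60) the stand spans columns 226–273 and rows 52–193, with the white tab at about (249,90) and the blue one at about (250,165). In sB the blue tab is at about (244,120). Next I need sub-pixel stand edges, the tab ends, and a check on which face carries the label.

```bash
python3 - <<'E'
from h import *
T=[]
for t in("sA","sB"):
    im=cv2.imread(f"pics/{t}.png");d=load(t);hsv=cv2.cvtColor(im,cv2.COLOR_BGR2HSV)
    b=cv2.inRange(hsv,(100,120,60),(130,255,255));m=(im.max(2)>60).astype(np.uint8)*255
    for n,k in(("stand",m),("blue",b)):
        cs=[c for c in cv2.findContours(k,0,2)[0] if cv2.pointPolygonTest(c,(250.,165.) if t=="sA" else (244.,120.),False)>=-12 and cv2.contourArea(c)>50]
        for c in cs:
            r=cv2.minAreaRect(c); bx=cv2.boxPoints(r); print(t,n,cv2.contourArea(c),np.round(bx,1).tolist(),cv2.boundingRect(c))
            if n=="stand":
                P=onz(d,bx,.026)[:,:2];e=[P[(i+1)%4]-P[i] for i in range(4)];print(P.mean(0),[np.linalg.norm(x) for x in e],[np.degrees(np.arctan2(x[1],x[0])) for x in e])
a=cv2.resize(cv2.imread("pics/sA.png")[120:200,215:285],None,fx=7,fy=7,interpolation=cv2.INTER_CUBIC)[:560,:400]
a=cv2.resize(cv2.imread("pics/sA.png")[125:200,225:275],None,fx=8,fy=8,interpolation=0)
b=cv2.resize(cv2.imread("pics/sB.png")[85:160,220:270],None,fx=8,fy=8,interpolation=0)[:600]
cv2.imwrite("pics/z1.png",np.hstack([a,b]))
c=cv2.resize(cv2.imread("pics/scene0.png")[220:275,185:255],None,fx=8,fy=8,interpolation=2);cv2.imwrite("pics/z2.png",c)
E
```

```text
sA stand 1544.0 [[389.0, 341.0], [443.0, 341.0], [443.0, 383.0], [389.0, 383.0]] (389, 341, 55, 43)
[ 0.64147134 -0.0887243 ] [np.float64(0.08524369577459537), np.float64(0.09041598839874475), np.float64(0.09154386277672827), np.float64(0.08759604809939535)] [np.float64(-9.226537919496916), np.float64(-84.15326472947976), np.float64(169.88521226864452), np.float64(92.11333645124809)]
sA stand 1656.5 [[61.0, 383.0], [61.0, 328.0], [117.0, 328.0], [117.0, 383.0]] (61, 328, 57, 56)
[ 0.13621087 -0.01338555] [np.float64(0.11576233995973312), np.float64(0.08643163890668516), np.float64(0.11216225337741871), np.float64(0.09469790403497219)] [np.float64(70.10819796459519), np.float64(-5.194410505855989), np.float64(-106.04881753981033), np.float64(175.90620296535062)]
sA stand 2337.5 [[141.1999969482422, 247.39999389648438], [181.1999969482422, 238.5], [201.5, 329.79998779296875], [161.5, 338.70001220703125]] (154, 239, 47, 97)
[0.29147546 0.0906684 ] [np.float64(0.05597610673581979), np.float64(0.1485175341394313), np.float64(0.06323394036551447), np.float64(0.15193984885510026)] [np.float
[... 7063 characters left out ...]
, np.float64(0.16096013782102978), np.float64(0.057627608370131075), np.float64(0.16116577082503597)] [np.float64(-6.2945593616957485), np.float64(-95.27425503663765), np.float64(173.8895388093497), np.float64(82.3366369654821)]
sB stand 34195.5 [[-0.0, 0.0], [162.0, 0.0], [162.0, 324.0], [0.0, 324.0]] (0, 0, 163, 325)
[0.20238465 0.20245367] [np.float64(0.17940198684814362), np.float64(0.41431937287269216), np.float64(0.25151160893193036), np.float64(0.4411979918737524)] [np.float64(-9.256869405899701), np.float64(-102.19065335198772), np.float64(174.74962781316614), np.float64(68.61426960838762)]
sB blue 381.0 [[238.0, 92.0], [248.0, 92.0], [248.0, 144.0], [238.0, 144.0]] (238, 92, 11, 53)
```

View pics/z1.png

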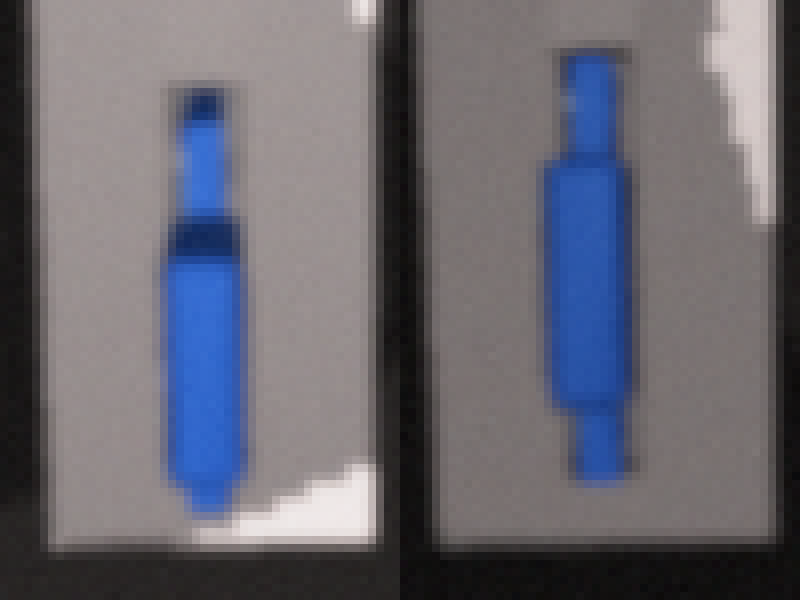

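View pics/z2.png

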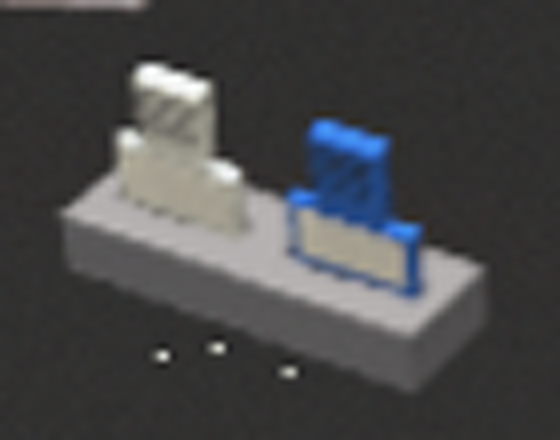

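The blue label faces the robot (-x), so the holder's x is about world +x and the orientation carries straight over to the riser. The tab-top ends are at (250.1,156.8) and (250.1,184.6) in A, and at (242.8,104.5) and (243.2,135.5) in B. I triangulate those and fit the stand yaw.

```bash
python3 - <<'E'
from h import *
A,B=load("sA"),load("sB")
f=tri([(A,(250.1,156.8)),(B,(242.8,104.5))]);n=tri([(A,(250.1,184.6)),(B,(243.2,135.5))]);print(f,n,np.linalg.norm(f[0]-n[0]))
for t,d,r0,r1,c0 in(("A",A,60,185,249),("B",B,20,145,243)):
    g=d["frame"].max(2).astype(float);C=[]
    for side in(-1,1):
        uv=[]
        for r in range(r0,r1):
            xs=c0+side*np.arange(14,36); v=g[r,xs]; i=np.argmax(v<75); uv.append((xs[i]-side*(75-v[i])/(v[i-1]-v[i]+1e-6),r))
        P=onz(d,uv,.026)[:,:2]; k=np.polyfit(P[:,1],P[:,0],1); res=P[:,0]-np.polyval(k,P[:,1]);ok=abs(res)<.001;k=np.polyfit(P[ok,1],P[ok,0],1);C.append(k)
        print(t,side,"yaw",-np.degrees(np.arctan(k[0])),"x at y=.26",np.polyval(k,.26),ok.mean())
E
```

```text
(array([0.42511399, 0.27416206, 0.08283316]), np.float64(9.396308979015719e-06)) (array([0.4214715 , 0.24502637, 0.08013936]), np.float64(2.841469394841886e-05)) 0.029485806740158257
A -1 yaw -6.050553024873345 x at y=.26 0.3977410101879789 1.0
A 1 yaw -6.732799104358262 x at y=.26 0.4492421871375633 0.992
B -1 yaw -5.7039823452386464 x at y=.26 0.3982414256658729 1.0
B 1 yaw -6.6466848049368 x at y=.26 0.44906723460348463 1.0
```

```bash
python3 - <<'E'
from h import *
from bench import env,monitor
q=down(np.radians(-6.4)); x,y=.4235,.2598
env.reach([x,y,.13],q); env.movel([x,y,.056],velocity=.08,guard=15)
s=monitor.sense();print(s["clock"],s["position"],s["contact_force"])
env.close_gripper(60);s=monitor.sense();print(s["finger_gap"],s["gripper_force"],s["contact_force"])
env.movel([x,y,.13],velocity=.1,guard=25);s=monitor.sense();print(s["clock"],s["position"],s["finger_gap"],s["contact_force"])
q=down(np.radians(4.6))
env.reach([.50,.06,.19],q); env.hold(.2);snap("wrist","rA")
env.movel([.50,-.03,.19],velocity=.15);env.hold(.2);snap("wrist","rB");snap("scene","rS");print(monitor.sense()["clock"])
cv2.imwrite("pics/rAB.png",np.hstack([cv2.imread(f"pics/r{k}.png")[:,112:] for k in "AB"]))
E
```

```text
3.7833 [0.4238111  0.25991181 0.05647458] [-0.45299473  0.22104449  0.40612828]
0.10520138984809116 58.610435128211975 [-0.39030512 -1.1868398   1.78024795]
5.35 [0.42315292 0.2596607  0.12941647] 0.10581387468475378 [-0.5598884   0.18451918 -0.40339038]
7.5417
```

View pics/rAB.png

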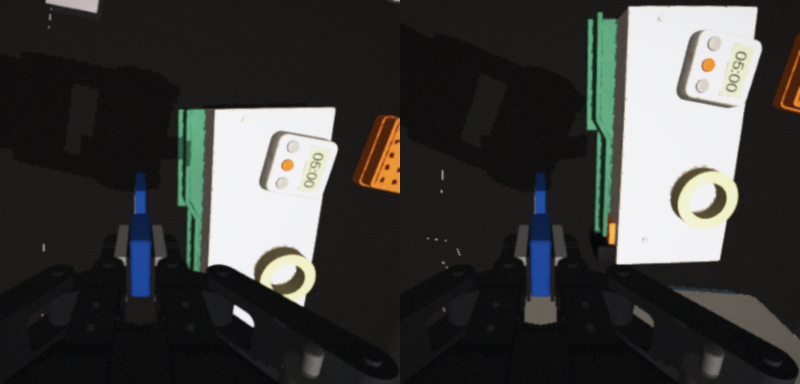

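rA and rB (full column = shown +112, and -288 for B) show the holder straight in the fingers and the riser's front edge from about (341,8) to (329,262) in B. The lip is left of it, with the orange stop at about (324,232). I zoom in for exact edges.

```bash
python3 - <<'E'
from h import *
z=lambda t,r,c,h,w,f: cv2.resize(cv2.imread(f"pics/{t}.png")[r:r+h,c:c+w],None,fx=f,fy=f,interpolation=0)
a=z("rB",0,292,75,67,8);b=z("rB",195,300,75,33,8)
cv2.imwrite("pics/z3.png",np.hstack([a,b]))
for t,rows in(("rA",range(115,270,3)),("rB",range(15,255,4))):
    d=load(t);im=d["frame"];g=im.max(2).astype(float)
    uv=[];lo=[]
    for r in rows:
        w=np.where((im[r,300:400].min(1)>150))[0]; w=[i for i in w if im[r,300+i:304+i].min()>150]
        c=300+w[0]; v=im[r,:,0].astype(float); 
        uv.append((c-(v[c]-140)/(v[c]-v[c-1]+1e-6),r))
        gr=np.where((im[r,270:c,1].astype(int)-im[r,270:c,0]>35))[0]
        if len(gr): lo.append((270+gr[0]-.5,r))
    for n,p,h in(("riser front edge",uv,.05),("lip outer",lo,.034)):
        P=onz(d,p,h)[:,:2]
        if n[0]=="r":
            for _ in range(4):
                k=np.polyfit(P[:,1],P[:,0],1);e=abs(P[:,0]-np.polyval(k,P[:,1]));P=P[e<max(.0012,np.median(e)*2)]
            print(t,n,"yaw",-np.degrees(np.arctan(k[0])),"x(y=0)",k[1],"x(.1)",np.polyval(k,.1),len(P)); kk=k
        else:
            yaw=-np.arctan(kk[0]); D=(P[:,0]-np.polyval(kk,P[:,1]))*np.cos(yaw); print(t,n,[(round(float(y),3),round(float(x)*1e3,1)) for y,x in zip(P[:,1],D)][::4])
E
```

```text
rA riser front edge yaw 6.3399837349808825 x(y=0) 0.5794353930360646 x(.1) 0.5683246494544331 40
rA lip outer [(0.127, -33.0), (0.115, -33.0), (0.103, -31.8), (0.091, -31.7), (0.078, -32.7), (0.065, -32.6), (0.051, -32.5), (0.038, -33.5), (0.025, -22.1), (0.01, -21.8), (-0.005, -21.5), (-0.02, -21.2), (-0.036, -22.1)]
rB riser front edge yaw 6.235058973966974 x(y=0) 0.5793036079249027 x(.1) 0.5683782157849184 60
rB lip outer [(0.13, -25.0), (0.116, -33.3), (0.101, -34.1), (0.087, -33.9), (0.072, -33.7), (0.057, -33.5), (0.042, -33.3), (0.026, -33.0), (0.01, -22.3), (-0.007, -22.9), (-0.024, -22.4), (-0.042, -21.9), (-0.061, -22.5), (-0.08, -21.9)]
```

View pics/z3.png

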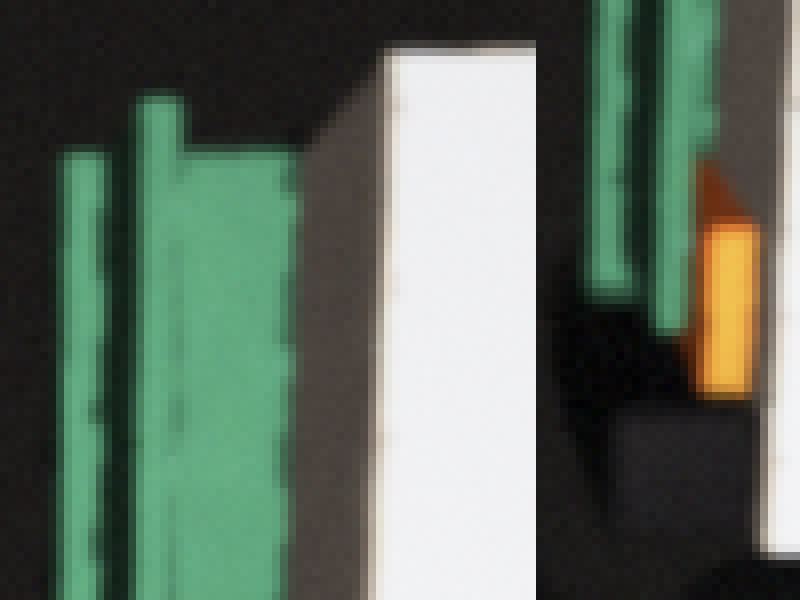

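```bash
python3 - <<'E'
from h import *
A,B=load("rA"),load("rB")
FL,FR=onz(B,[(339.6,5.4),(327.7,263.6)],.05); print(FL,FR,np.linalg.norm(FL-FR))
im=A["frame"];w=im[:,:,:].min(2)>150
c=[r for r in range(90,130) if w[r,330]]; r=c[0]; row=im[r+3]; cc=[k for k in range(300,350) if w[r+3,k:k+4].all()][0]
print("A corner",cc-.5,r-.5); FLA=onz(A,[(cc-.5,r-.5)],.05);print(FLA, tri([(A,(cc-.5,r-.5)),(B,(339.6,5.4))]))
th=np.radians(6.28);X=np.array([np.cos(th),np.sin(th)]);Y=np.array([-np.sin(th),np.cos(th)])
mid=np.array([.57935,0]); 
ymid=np.mean([(FL[:2]-mid)@Y,(FR[:2]-mid)@Y]); O=mid+Y*ymid; print("O",O)
S=onz(B,[(320,222.2),(327.5,222.2)],.041)[:,:2];print("stop riser frame",[( (p-O)@X,(p-O)@Y) for p in S])
W=lambda x,y,z: np.r_[O+X*x+Y*y,z]
for n,p in dict(lipInL=(-20,130,34),lipOutL=(-25,130,34),lipIn88=(-20,88,34),lipOut88=(-25,88,34),narIn=(-8.5,-60,34),narOut=(-13.5,-60,34),narEnd=(-8.5,-102,34),stopT=(-4,-83,41)).items():
    P=W(*[v/1e3 for v in p]);print(n,np.round(proj(B,P),1),np.round(proj(A,P),1))
for t,d in(("A",A),("B",B)):
  for y in(.088,0.05,-.06):
    u=proj(d,W(-.01,y,.034))[0];r=int(round(u[1]));
    if r<0: continue
    print(t,y,r,[tuple(int(q) for q in p[:2]) for p in d["frame"][r,int(u[0])-18:int(u[0])+10]],int(u[0])-18)
E
```

```text
[0.56415203 0.13576368 0.05      ] [ 0.59291573 -0.12051155  0.05      ] 0.25788435530321346
A corner 326.5 109.5
[[0.56491023 0.13574661 0.05      ]] (array([0.564486  , 0.13573886, 0.05017806]), np.float64(0.00036725876834478767))
O [0.57851105 0.00762355]
stop riser frame [(np.float64(-0.008408722729617646), np.float64(-0.08192682646948866)), (np.float64(-3.147399537617348e-05), np.float64(-0.08218316937112573))]
lipInL [[313.8  10.2]] [[302.4 108.6]]
lipOutL [[308.5  10.3]] [[297.5 108.7]]
lipIn88 [[312.8  57.8]] [[301.7 149.9]]
lipOut88 [[307.7  57.9]] [[296.9 150. ]]
narIn [[319.3 201.5]] [[308.3 272.5]]
narOut [[314.8 201.6]] [[304.2 272.7]]
narEnd [[317.8 235.9]] [[307.2 301.8]]
stopT [[323.9 223. ]] [[312.5 292.3]]
A 0.088 150 [(53, 93), (45, 78), (32, 57), (22, 37), (24, 42), (38, 70), (54, 93), (57, 100), (59, 105), (70, 125), (88, 154), (94, 165), (98, 170), (98, 171), (97, 170), (98, 169), (98, 169), (99, 171), (98, 170), (100, 170), (100, 171), (101, 172), (96, 161), (82, 126), (76, 87), (76, 71), (75, 69), (74, 68)] 293
A 0.05 184 [(91, 161), (77, 136), (49, 86), (26, 
[... 812 characters left out ...]
(80, 142), (65, 106), (61, 78), (71, 69), (73, 67), (74, 66), (74, 68)] 305
B 0.05 98 [(65, 117), (35, 65), (20, 38), (19, 35), (37, 65), (73, 128), (94, 164), (100, 173), (96, 167), (92, 159), (94, 165), (100, 173), (99, 171), (97, 170), (99, 170), (99, 169), (100, 169), (96, 165), (96, 167), (95, 165), (95, 165), (96, 166), (86, 150), (78, 120), (74, 83), (76, 71), (76, 69), (74, 67)] 303
B -0.06 202 [(27, 25), (28, 26), (30, 26), (26, 25), (26, 23), (29, 29), (25, 27), (33, 52), (56, 101), (80, 143), (89, 154), (71, 129), (45, 79), (26, 43), (19, 32), (22, 38), (37, 68), (70, 124), (88, 154), (92, 159), (93, 160), (88, 153), (75, 127), (70, 92), (73, 75), (75, 68), (75, 69), (75, 68)] 299
```

Both views agree: riser origin is about (0.5787, 0.0076), yaw 6.28°, and the projected lip and stop edges match within 1 mm. I lower the holder at lip_entry, then find the floor and the face by touch.

```bash
cat >> h.py <<'E'
th=np.radians(6.28);O=np.array([.5787,.0076]);X=np.array([np.cos(th),np.sin(th)]);Y=np.array([-np.sin(th),np.cos(th)])
def Wp(x,y,z): return list(O+X*x+Y*y)+[z]
def st(l=""):
    from bench import monitor
    s=monitor.sense();p=s["position"];f=s["contact_force"];r=p[:2]-O
    print(l,"t%.2f"%s["clock"],"riser x,y,z mm",np.round([r@X*1e3,r@Y*1e3,p[2]*1e3],2),"F riser",np.round([f[:2]@X,f[:2]@Y,f[2]],1),"gap %.3f"%s["finger_gap"]);return r@X,r@Y,p[2],np.array([f[:2]@X,f[:2]@Y,f[2]])
E
python3 - <<'E'
from h import *
from bench import env
q=down(th)
env.reach(Wp(-.010,.088,.125),q);st("above")
print(env.movel(Wp(-.010,.088,.064),velocity=.06,guard=8));st("in")
print(env.movel(Wp(-.010,.088,.054),velocity=.01,guard=4));x,y,z,f=st("floor")
env.movel(Wp(-.010,.088,z+.0006),velocity=.01);st("back")
print(env.movel(Wp(.004,.088,z+.0006),velocity=.01,guard=4));st("face")
snap("wrist","c1")
E
```

```text
above t8.20 riser x,y,z mm [-10.03  87.96 125.07] F riser [ 0.5 -0.5 -0. ] gap 0.108
False
in t9.37 riser x,y,z mm [-9.74 87.99 64.4 ] F riser [-0.   0.4  0.6] gap 0.104
True
floor t10.01 riser x,y,z mm [-9.93 87.99 58.19] F riser [-0.7  0.   4.8] gap 0.106
back t10.28 riser x,y,z mm [-10.16  88.01  58.55] F riser [-0.6 -0.1 -1.3] gap 0.104
True
face t11.15 riser x,y,z mm [-2.07 88.06 58.29] F riser [ 0.6  0.  -0.1] gap 0.106
```

```bash
python3 - <<'E'
from h import *
from bench import env
env.movel(Wp(-.005,.088,.0585),velocity=.02);env.hold(.2);st("off")
print(env.movel(Wp(.003,.088,.0585),velocity=.005,guard=5));st("face");env.hold(.2);st("face")
env.movel(Wp(-.014,.088,.0585),velocity=.03);env.hold(.2)
print(env.movel(Wp(-.024,.088,.0585),velocity=.005,guard=5));st("lip");env.hold(.2);st("lip")
E
```

```text
off t11.69 riser x,y,z mm [-5.   88.   58.47] F riser [-0.1 -0.5 -0.6] gap 0.108
True
face t12.56 riser x,y,z mm [-1.99 88.06 58.16] F riser [-0.3 -1.3  2.7] gap 0.108
face t12.76 riser x,y,z mm [-1.99 88.05 58.18] F riser [-0.6  0.4  4.6] gap 0.107
True
lip t14.32 riser x,y,z mm [-15.84  87.97  58.42] F riser [ 1.9 -0.   1.1] gap 0.106
lip t14.53 riser x,y,z mm [-15.85  87.96  58.23] F riser [ 1.9 -0.6  1.2] gap 0.105
```

Face touches at TCP x ≈ -2.0 and the lip at -15.85, so the true offset is about +1.1 mm and the narrow centre is at TCP x ≈ -3.15. I slide in guarded segments.

```bash
python3 - <<'E'
from h import *
from bench import env
x=-.00315
env.movel(Wp(x,.088,.0586),velocity=.03);st()
for y in(.05,.02,-.01,-.035):
    g=env.movel(Wp(x,y,.0586),velocity=.04,guard=10);env.hold(.15);st(g)
    if g: break
E
```

```text
t15.11 riser x,y,z mm [-3.35 88.03 58.32] F riser [-0.1 -0.  -1. ] gap 0.107
False t16.36 riser x,y,z mm [-3.16 50.23 58.6 ] F riser [0.2 0.  1.1] gap 0.110
False t17.41 riser x,y,z mm [-3.16 20.24 58.61] F riser [ 0.9  0.3 -1.4] gap 0.104
False t18.46 riser x,y,z mm [-3.16 -9.79 58.59] F riser [-1.2  0.2 -0.8] gap 0.106
False t19.38 riser x,y,z mm [ -3.14 -34.78  58.62] F riser [-0.4  0.6 -0.2] gap 0.104
```

```bash
python3 - <<'E'
from h import *
from bench import env
x=-.00315;z=.0582
env.movel(Wp(x,-.050,z),velocity=.03,guard=10);env.hold(.15);st()
y=-.052
while y>-.072:
    env.movel(Wp(x,y,z),velocity=.02,guard=10);env.hold(.2);r=st("%.4f"%y)
    if r[3][1]>13: break
    y-=.001
snap("wrist","f1");snap("top","ft")
cv2.imwrite("pics/f1z.png",cv2.resize(cv2.imread("pics/f1.png")[90:340,180:400],None,fx=2.4,fy=2.4,interpolation=2))
E
```

```text
t20.18 riser x,y,z mm [ -3.14 -49.91  58.23] F riser [-0.1 -0.3 -0.2] gap 0.109
-0.0520 t20.63 riser x,y,z mm [ -3.17 -52.01  58.19] F riser [0.6 0.1 0.3] gap 0.110
-0.0530 t21.08 riser x,y,z mm [ -3.15 -53.01  58.2 ] F riser [ 0.2 -0.4 -0.1] gap 0.102
-0.0540 t21.53 riser x,y,z mm [ -3.12 -54.04  58.24] F riser [ 0.3 -0.3  0.6] gap 0.111
-0.0550 t21.98 riser x,y,z mm [ -3.14 -55.04  58.21] F riser [0.2 0.5 0.1] gap 0.112
-0.0560 t22.43 riser x,y,z mm [ -3.15 -55.88  58.21] F riser [0.2 3.3 2.4] gap 0.109
-0.0570 t22.88 riser x,y,z mm [ -3.15 -56.84  58.24] F riser [-0.2  3.8  2.4] gap 0.103
-0.0580 t23.33 riser x,y,z mm [ -3.15 -57.94  58.23] F riser [-1.   4.7  3.1] gap 0.108
-0.0590 t23.78 riser x,y,z mm [ -3.14 -58.84  58.26] F riser [0.3 5.9 4.1] gap 0.105
-0.0600 t24.23 riser x,y,z mm [ -3.15 -59.71  58.25] F riser [-0.6  6.   4.1] gap 0.108
-0.0610 t24.68 riser x,y,z mm [ -3.15 -60.54  58.27] F riser [-0.3  7.1  4. ] gap 0.103
-0.0620 t25.13 riser x,y,z mm [ -3.15 -61.4   58.3 ] F riser [-0.6  7.6  5.2] gap 0.103
-0.0630 t25.58 riser x,y,z mm [ -3.14 -62.22  58.33] F riser [0.5 8.9 5.6] gap 0.109
-0.0640 t26.03 riser x,y,z mm [ -3.14 -63.09  58.33] F riser [-0.   9.   6.4] gap 0.109
-0.0650 t26.48 riser x,y,z mm [ -3.14 -63.92  58.36] F riser [0.4 9.7 5.7] gap 0.104
-0.0660 t26.93 riser x,y,z mm [ -3.15 -64.4   58.38] F riser [-0.2 13.   5.8] gap 0.104
```

View pics/f1z.png

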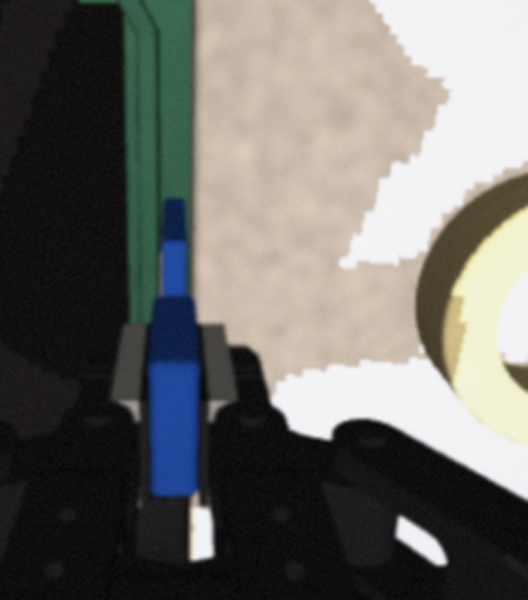

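The holder sits behind the narrow lip, straight in the fingers (plate end at about crop (175,235)). The force kink at the last step suggests the rigid end, so I press a little more to confirm.

```bash
python3 - <<'E'
from h import *
from bench import env
for y in(-.067,-.0675):
    env.movel(Wp(-.00315,y,.0582),velocity=.01,guard=10);env.hold(.3);r=st(y)
    if r[3][1]>17: break
env.hold(1);st("end")
E
```

```text
-0.067 t27.58 riser x,y,z mm [ -3.15 -64.69  58.46] F riser [-0.2 16.   8.9] gap 0.102
-0.0675 t28.13 riser x,y,z mm [ -3.15 -64.81  58.47] F riser [ 0.1 18.   8.6] gap 0.105
end t29.13 riser x,y,z mm [ -3.17 -64.8   58.48] F riser [-0.5 18.5  8.8] gap 0.105
```

```bash
python3 - <<'E'
from h import *
snap("wrist","f2")
print(np.abs(load("f2")["frame"].astype(int)-load("f1")["frame"]).mean())
a=[cv2.resize(cv2.imread(f"pics/{t}.png")[165:305,225:275],None,fx=4.2,fy=4.2,interpolation=0) for t in("c1","f1","f2")]
cv2.imwrite("pics/cmp.png",np.hstack(a))
E
```

```text
2.293668958875868
```

View pics/cmp.png

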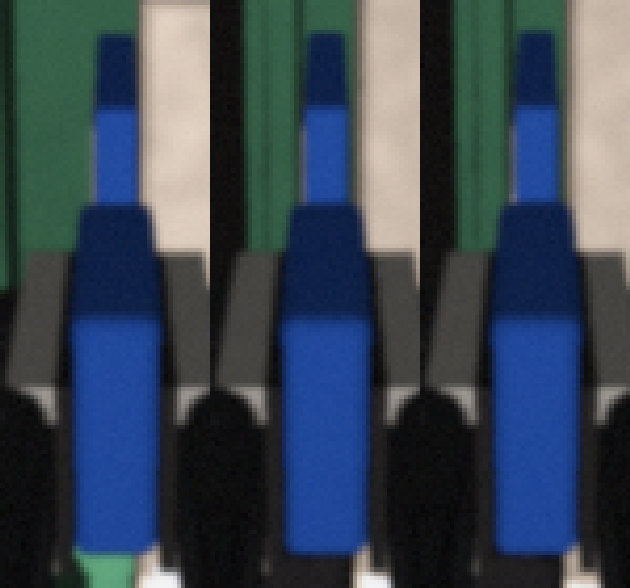

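Compared with before the slide, the holder moved less than a pixel in the fingers: no tilt or slip, fully in, pressed with about 18 N.

```bash
python3 -c "
from bench import job;print(job.hand_in())"
```

```text
the job is handed in; nothing more can be done
None
```

The blue holder is down behind the narrow lip with the orange stop pushed fully in (judged from the force and position readings, not seen directly), still gripped and pressed home at about 18 N; the job was handed in at about 29 s.

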